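# Seat the keyed spindle in the stirrer hub and hold it home

### The arm

A 6-joint arm with a two-finger parallel gripper is mounted at the origin on a cart in front of the work surface, level with it; the furniture and walls round the work are solid. World frame = base frame: x ahead of the robot, y to its left, z up, the work surface at z = 0. Lengths are in mm, angles in rad, forces in N, time in s.
With the tool pointing down it reaches from about 400 to 925 mm from the base axis. Payload 12.5 kg.
Tool frame: the origin (TCP) lies midway between the tips of the shut fingers; the grasp point (between the pads) lies 19 mm behind it; z points along the fingers, y is the line along which they close (so a half turn about z gives the same grasp; the last joint's range is limited). The gripper opens to 95 mm and grips with 3 to 60 N. Pads are 20 mm wide; open, the fingers measure 119 mm over their backs; the gripper's body (75 mm by 180 mm) begins 59 mm behind the grasp point.
Start: joints at [-0.106, 0.491, 1.559, -0, 1.092, -0.106], TCP at [625.017, 0.021, 214.661] pointing down, gripper open.
Joint ranges: [-3.1, 3.1], [-0.84, 2.19], [0.05, 2.79], [-1.13, 4.28], [0.06, 2.93], [-2.69, 2.69]. Speed limits (rad/s): [2.22, 2.22, 2.79, 3.14, 3.14, 3.14].

### API

Orientations are given as [roll, pitch, yaw] about the fixed x, y, z axes, in that order (R = Rz(yaw) Ry(pitch) Rx(roll)).
In Python, from cell import env gives the robot as it stands.
- The arm moves only by the tool step_arm, never from a script. Its argument "targets" is a list that holds one entry, the list of rows, each a list of 7 numbers: the shift along the tool's x, y, z in m, then the turn, a rotation vector about the tool's x, y, z in degrees, then the opening in per cent of the stroke, from 0 (shut) to 100 (fully open). A call has 1 to 8 rows; each row shifts and turns the commanded pose from where the row before left it, along the tool's axes as they then stand; what a row does not reach is not made up. A row lasts 1/10 s, in which the tool goes at most 50 mm and 8.59 degrees, less where a joint would pass 70% of its speed; a pose out of reach is approached as far as the arm can. A call with a gripper value outside its range is refused whole. The fingers move at their own pace and stop on an object; "grip_force" is the grip in N (left out, the last holds). Time passes only in rows, so rows that do not move let the fingers close. It gives the time, the measured TCP pose, the force, the opening and the grip force at its end, in the units of the state.
- env.read_state(): the state, without advancing time (a new reading comes with each control period).
- env.snapshot(name): name is "scene" or "side" or "wrist"; returns a dict with "img" (384x512x3 uint8, blue, green, red), "vertical_fov" (degrees; the focal length in pixels is half the picture's height over the tangent of half this angle, whatever the lens; pixels are square), "cx", "cy" (the principal point, pixels), "k1" (the pictures are not rectified: a ray, as slopes to the right and down, at radius r is drawn at 1 + k1 r^2 times it, then the intrinsics apply), "world_to_cam" (4x4, takes a point from world to camera coordinates). Camera axes: x right, y down, z forward; pixel columns grow to the right and rows downward; lengths in mm; the calibration is good to about 2 mm. A picture is of the moment at which its call begins. There is no depth.
- env.hand_in(): hands the job in; it is judged then, once.
The state is a dict: "time_s": time; "joint_pos": joint angles; "joint_velocities": joint speeds; "joint_torque": joint torques, N m; "eef_pos": TCP position; "tcp_rot": TCP orientation; "contact_force": force on the tool from outside, world axes, zero at the start; "torque": the same for the moment, N m; "grip_width": opening from 0.0 (shut) to 1.0 (fully open); "gripper_force": force on a finger pad.
Only numpy, scipy, OpenCV 4.12 (cv2) and the standard library are available. Lean on these libraries where they do the work, as an engineer would, in place of code of your own. Each camera call takes 0.05 s, during which the arm holds its last target. There are 200 camera calls.

### The job

Take the keyed spindle out of its round blue parking stand by its black handle and push it into the steel hub of the small white stirrer drive, turning it until its key slips into the keyway (the orange marks on spindle and hub then point the same way), and keep pushing against the spring in the hub until the collar sits flush on the hub. Finish while still gripping the handle and pressing the spindle fully home, so that a colleague can tighten the hub's set screw; do not let go. Leave the amber vial, the petri dish and the tape roll where they are.

Things in the scene. Friction and masses are not known exactly. Their poses are not given: they have to be found in the camera images.
- spindle_grip (a point): Centre of the black handle of the loose spindle (about 0.2 kg), the point to grip. The handle is a block, 34 mm along x, 20 mm along y (grip across these flat faces), from 24 mm below to 20 mm above this point. z points up along the spindle's axis. An orange line on the handle's top and an orange tab on the collar point to +x, over the key. This point is 30 mm above point spindle_collar.
- spindle_collar (a point): Centre of the underside of the spindle's aluminium collar (40 mm wide, 6 mm thick, under the handle); same axes. Below it the steel shaft, 16 mm wide, 45 mm long, last 5 mm tapered to 10 mm. A brass key, 6 mm wide, stands out on the +x side to 12.5 mm from the axis, 5 to 31 mm below the collar. At the start the collar rests on the stand, shaft and key in its hole.
- hub_mouth (a point): Centre of the bore's mouth on the top face of the fixed upright steel hub, 92 mm above the worktop. z points up. Bore 18 mm wide; keyway 8.5 mm wide, to 14 mm from the axis on the +x side, full depth, marked by an orange stripe on the rim. Fully home, spindle_collar is at this point and the x axes agree (about 5 degrees of play). Turned wrongly, the key rests on this face with 14 mm of shaft inside.
- hub: The hub, a steel cylinder 54 mm wide and 62 mm tall on the white drive housing (110x110x30 mm), both fixed. Origin at the centre of its underside, x axis towards the keyway, z up.
- ejector (a joint): Spring plunger in the bottom of the bore, m pressed down: 0 free (its top then 35 mm below the mouth), 0.010 with the spindle fully home. It pushes the spindle up with 5 N when first touched and 9 N at home, more than the spindle's weight, so it lifts the spindle about 1 cm if this is let go.
- stand: Round blue plastic parking stand, fixed, 70 mm wide (foot 78 mm), 60 mm tall, origin at the centre of its underside; a round upright hole, 29 mm wide, 54 mm deep, in its middle.
- amber_vial_mid (a point): Middle of the small amber vial, 25 mm wide, 50 mm tall, standing behind the work: leave it alone.
- petri_dish_mid (a point): Middle of the closed petri dish, 62 mm wide, 16 mm tall: leave it alone.
- tape_roll_mid (a point): Middle of the white tape roll, 42 mm wide, 22 mm tall: leave it alone.
Things that resemble listed ones, but are neither listed nor needed, are in the scene too. There is more than one size of the part that bears spindle_grip; the job needs the largest.

How it is judged (in metres and radians):
On the way, in this order (a step that is already met when the one before it is completed fails the run):
1. the spindle is lifted out of the stand, above the hub's top (height (world z) of spindle_grip above 0.15 m), for 0.1 s.
2. the key is in the keyway (z of spindle_grip in the frame of hub_mouth below 0.055 m and horizontal distance between spindle_grip and hub_mouth below 0.004 m and angle between the x axis of spindle_grip and the x axis of hub_mouth, either way round below 0.25 rad), for 0.1 s.
At the end, for the whole second after the job is handed in: Spindle upright in the hub, key in the keyway, collar within 2.5 mm of the hub's top, handle within 3 mm of the bore's axis, plunger pressed down over 7 mm; the fingers still grip the handle (over 1 N on the spindle, the point between the pads within 30 mm of the handle's centre) (z of spindle_grip in the frame of hub_mouth below 0.0325 m and horizontal distance between spindle_grip and hub_mouth below 0.003 m and angle between spindle_grip's own z axis and vertical below 0.06 rad and angle between the x axis of spindle_grip and the x axis of hub_mouth, either way round below 0.25 rad and value of joint ejector above 0.007 m and contact force between the fingers and spindle above 1 N and distance between the grasp point and spindle_grip below 0.03 m); the arm keeps its last pose, push and grip.
It fails at once if the amber vial, petri dish or tape roll is moved by more than 20 mm (distance of any of amber_vial_mid, petri_dish_mid, tape_roll_mid from where it was at the start of the episode above 0.02 m).
It also fails if it takes over 38 s, if anything falls off the work surface, if the arm or the gripper's body presses on something with over 40 N, if the wrist force passes 120 N, or if a joint passes its speed limit or range.

## Working session

There is one attempt and no reset: what is moved stays moved. The work goes in short steps, Python scripts to look and compute and a tool call to move; the robot and the scene stay as the last step left them, time stands still between calls to the robot, and variables do not carry over. Pictures are saved under pics/ and viewed, at most 10 in all, crops included, and the job is handed in when it is done.

Besides the shell and the picture viewer there is one more tool, called by a JSON object that holds its "name" and its "arguments", one argument or row to a line. step_arm: Moves the arm, as the interface text tells. Its arguments: {"type":"object","properties":{"targets":{"type":"array"},"grip_force":{"type":"number"}},"required":["targets"]}

```bash
mkdir -p pics && cat > h.py <<'E'
import numpy as np, cv2
from cell import env
def K(s):
    f=s["img"].shape[0]/2/np.tan(np.radians(s["vertical_fov"])/2)
    return f
def ray(s,u,v):
    f=K(s); d=np.array([(u-s["cx"])/f,(v-s["cy"])/f]); x=d.copy()
    for _ in range(20): x=d/(1+s["k1"]*(x@x))
    T=np.array(s["world_to_cam"]); R=T[:3,:3]; c=-R.T@T[:3,3]
    r=R.T@np.array([x[0],x[1],1]); return c,r
def onz(s,u,v,z):
    c,r=ray(s,u,v); return c+r*(z-c[2])/r[2]
def proj(s,p):
    T=np.array(s["world_to_cam"]); q=T[:3,:3]@np.array(p)+T[:3,3]; x=q[:2]/q[2]
    x=x*(1+s["k1"]*(x@x)); return x*K(s)+[s["cx"],s["cy"]]
E
python3 - <<'E'
from h import *
a=env.snapshot("scene");b=env.snapshot("side");c=env.snapshot("wrist")
import pickle;pickle.dump((a,b,c),open("s0.pkl","wb"))
im=[cv2.resize(x["img"],(800,600)) for x in (a,b,c)]
for n,i in zip(("scene","side","wrist"),im): cv2.imwrite(f"pics/{n}0.png",i)
for s in (a,b,c): print(s["vertical_fov"],s["cx"],s["cy"],s["k1"],np.round(s["world_to_cam"],3).tolist())
print(env.read_state())
E
```

```text
49.628335868055196 254.8624815621769 193.36781904897128 -0.11787298759657432 [[-0.899, -0.438, 0.008, 574.872], [-0.322, 0.649, -0.689, 77.591], [0.297, -0.622, -0.725, 1021.524], [0.0, 0.0, 0.0, 1.0]]
55.0130997862902 256.5874048613872 188.84805808922627 -0.04110045157545282 [[0.997, -0.082, -0.012, -511.978], [-0.064, -0.67, -0.739, 223.531], [0.052, 0.738, -0.673, 712.1], [0.0, 0.0, 0.0, 1.0]]
69.90809179624938 251.8810350736895 193.60280092894104 -0.05245840398565122 [[1.0, -0.0, -0.0, -625.227], [0.0, -0.965, 0.263, -30.079], [-0.001, -0.263, -0.965, 390.143], [0.0, 0.0, 0.0, 1.0]]
{'time_s': 0.15, 'joint_pos': array([-1.05564250e-01,  4.91430546e-01,  1.55930113e+00, -2.59325261e-05,
        1.09170330e+00, -1.05628382e-01]), 'joint_velocities': array([-3.68857988e-04, -2.69711089e-03, -1.00079385e-03,  4.07965422e-04,
       -3.81990248e-05,  4.15516669e-04]), 'joint_torque': array([ 3.16444048e-04, -6.12899423e+01, -2.58276522e+01,  6.91918633e-02,
        4.73701756e-02, -5.07232733e-05]), 'eef_pos': array([6.24825900e+02, 5.72226671e-02, 2.14192985e+02]), 'tcp_rot': array([-3.14075260e+00, -6.59332243e-05,  1.57087240e+00]), 'contact_force': array([ 0.11677488, -0.14717679,  0.39422547]), 'torque': array([-0.01651184,  0.05473435,  0.02459966]), 'gripper_force': 0.0, 'grip_width': 0.9994779662931116}
```

View pics/scene0.png

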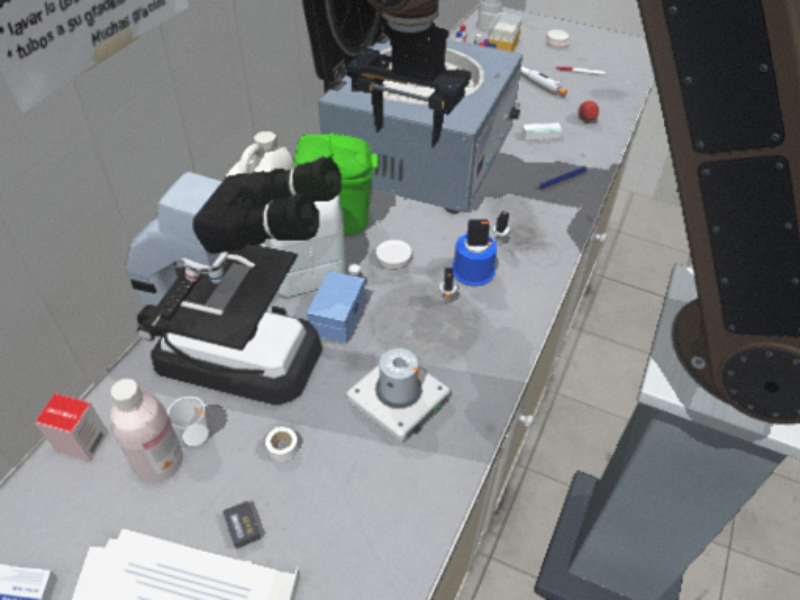

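View pics/wrist0.png

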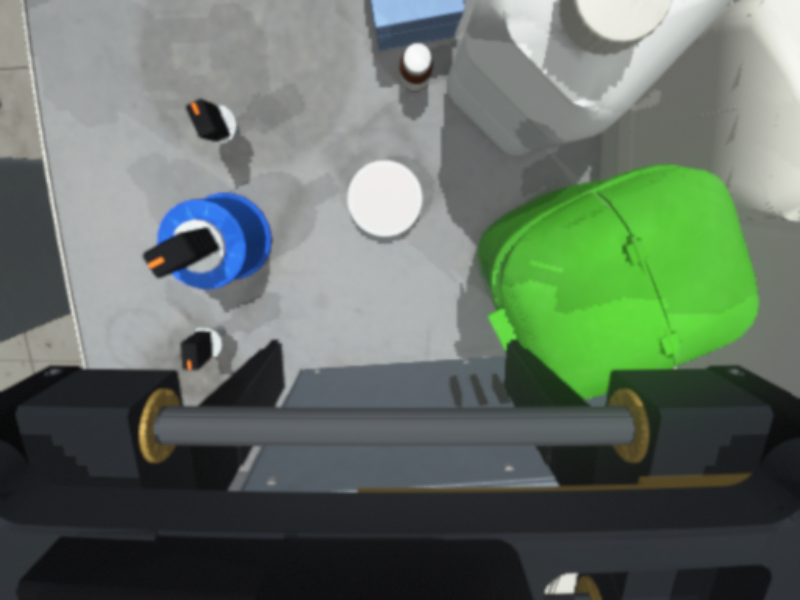

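View pics/side0.png

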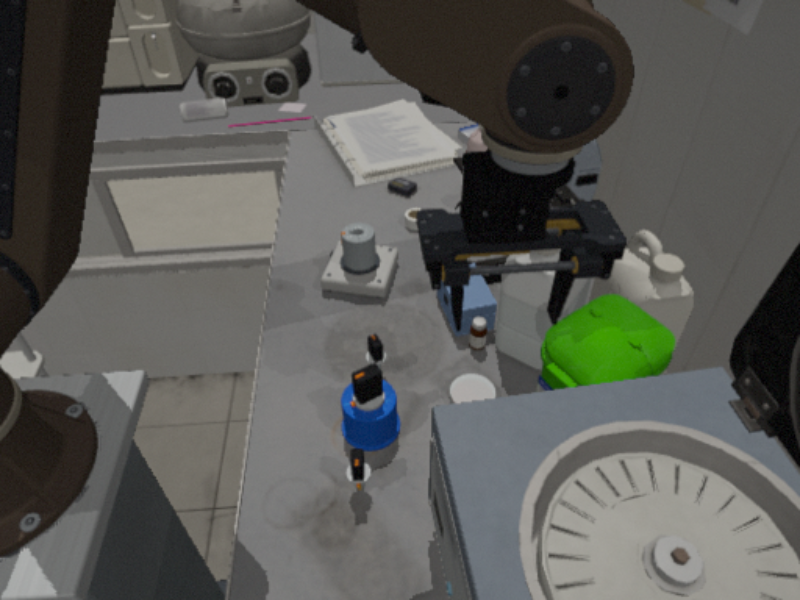

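Wrist picture: the stand is at about (205,240) in 800x600 pixels. Its big black handle has the orange line at (155,262), pointing left, and the two small decoys are above and below it. In the scene picture the hub top is at about (399,362) with an orange mark near (413,370). In the side picture the hub is at (358,232).

```bash
python3 - <<'E'
from h import *
import pickle
a,b,c=pickle.load(open("s0.pkl","rb"))
def org(s):
    h=cv2.cvtColor(s["img"],cv2.COLOR_BGR2HSV); m=cv2.inRange(h,(4,130,110),(20,255,255))
    n,l,st,ce=cv2.connectedComponentsWithStats(m)
    return [(ce[i].round(1).tolist(),int(st[i,4])) for i in range(1,n)]
for n,s in zip("abc",(a,b,c)): print(n,[o for o in org(s) if o[1]>2])
# wrist: stand blue
h=cv2.cvtColor(c["img"],cv2.COLOR_BGR2HSV); m=cv2.inRange(h,(105,170,60),(125,255,255))
ys,xs=np.nonzero(m); print("blue",xs.min(),xs.max(),ys.min(),ys.max())
# orange on handle top, line direction
m=cv2.inRange(h,(4,130,110),(20,255,255)); m[:, 130:]=0;m[:140]=0;m[185:]=0
ys,xs=np.nonzero(m)
print("line",[onz(c,u,v,110).round(1).tolist() for u,v in cv2.boxPoints(cv2.minAreaRect(np.c_[xs,ys].astype(np.float32)))], onz(c,xs.mean(),ys.mean(),110))
def crop(s,x,y,w,h,k): return cv2.resize(s["img"][y:y+h,x:x+w],None,fx=k,fy=k,interpolation=cv2.INTER_CUBIC)
i1=crop(a,230,215,50,50,8); i2=crop(b,205,135,50,50,8); i3=crop(c,80,110,100,75,4)
i3=cv2.copyMakeBorder(i3,0,100,0,0,cv2.BORDER_CONSTANT)[:200*2]
cv2.imwrite("pics/hub.png",np.hstack([i1,i2])); cv2.imwrite("pics/hand.png",cv2.resize(c["img"][110:185,80:180],(800,600),interpolation=cv2.INTER_CUBIC))
E
```

```text
a [([323.0, 27.8], 48), ([359.6, 58.1], 14), ([310.0, 142.0], 5), ([312.5, 155.5], 4), ([265.5, 235.5], 4), ([106.9, 296.9], 8)]
b [([229.6, 239.6], 14), ([225.5, 258.0], 6), ([227.5, 295.5], 8), ([229.0, 310.5], 6)]
c [([124.6, 69.2], 32), ([99.6, 167.7], 50), ([120.6, 232.8], 22)]
blue 102 172 124 183
line [[463.1, 26.1, 110.0], [473.5, 30.8, 110.0], [475.1, 26.6, 110.0], [464.6, 21.9, 110.0]] [469.14462914  26.41277297 110.        ]
```

View pics/hub.png

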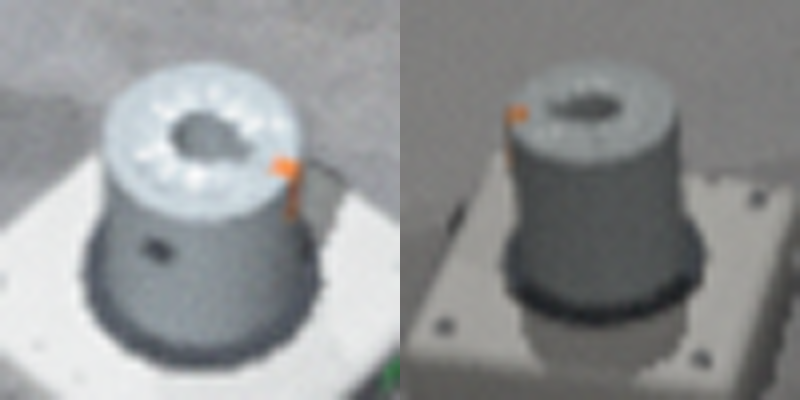

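View pics/hand.png

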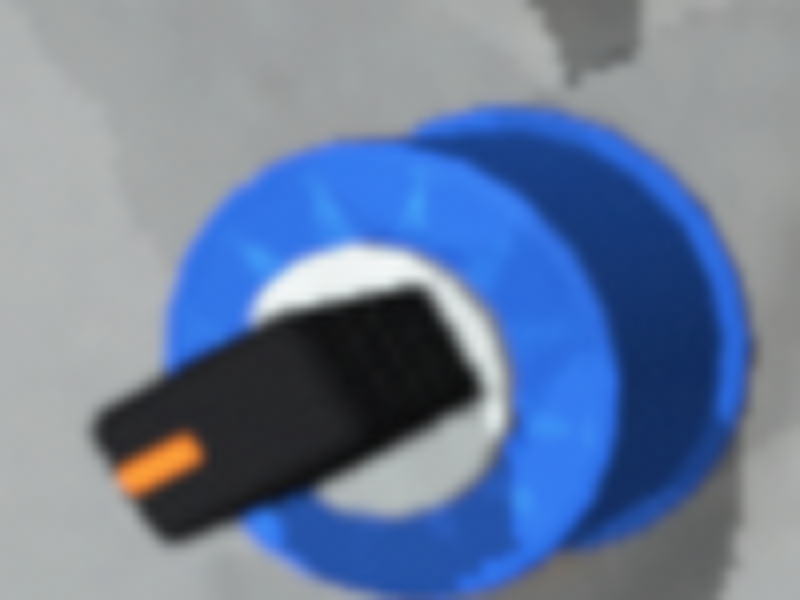

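The hub crops show the orange stripe at crop pixel (287,165) in scene and (117,113) in side. The top-ellipse centres are about (202,141) and (195,111). The handle crop shows top-face corners near (95,420), (285,328), (365,440) and (170,545), with the stand ring centred near (393,366).

```bash
python3 - <<'E'
from h import *
import pickle
a,b,c=pickle.load(open("s0.pkl","rb"))
f=lambda s,x,y,ox,oy,z: onz(s,ox+x/8-.44,oy+y/8-.44,z)
for n,s,o,ce,mk in (("scene",a,(230,215),(202,141),(287,165)),("side",b,(205,135),(195,111),(117,113))):
    C=f(s,*ce,*o,92);M=f(s,*mk,*o,92); print(n,C.round(1),M.round(1),np.degrees(np.arctan2(*(M-C)[1::-1])))
# ellipse rim points refine
rims={"scene":[(103,140),(302,140),(200,62),(202,220)],"side":[(110,111),(280,111),(195,58),(195,165)]}
for n,s,o in (("scene",a,(230,215)),("side",b,(205,135))):
    P=np.array([f(s,*p,*o,92)[:2] for p in rims[n]]);print(n,P.round(1).tolist())
print("corners",[f(c,*p,80,110,110)[:2].round(1).tolist() for p in ((95,420),(285,328),(365,440),(170,545))])
print("top mid",np.mean([f(c,*p,80,110,110)[:2] for p in ((95,420),(285,328),(365,440),(170,545))],0))
print("stand",[f(c,*p,80,110,60)[:2].round(1).tolist() for p in ((167,340),(620,380),(370,138),(415,596))])
print("vial/dish", onz(c,415*.64,72*.64,25).round(), onz(c,385*.64,200*.64,16).round())
E
```

```text
scene [474.2 341.1  92. ] [450.5 338.3  92. ] -173.43349823693066
side [473.  338.1  92. ] [448.6 339.5  92. ] 176.76568657192595
scene [[497.9, 352.5], [450.4, 329.0], [486.6, 316.8], [462.7, 364.6]]
side [[446.4, 340.8], [499.5, 335.4], [473.7, 366.9], [472.3, 310.1]]
corners [[461.3, 32.3], [487.8, 43.7], [496.4, 29.5], [468.9, 15.9]]
top mid [478.59854186  30.33711916]
stand [[444.3, 36.7], [512.6, 30.2], [478.7, 65.7], [477.8, -2.7]]
vial/dish [642. 159.  25.] [618.  62.  16.]
```

```bash
python3 - <<'E'
from h import *
import pickle
a,b,c=pickle.load(open("s0.pkl","rb"))
k=.64
print("box foot",onz(a,455*k,210*k,0).round(),onz(a,350*k,180*k,0).round())
# two-view: near-robot front top corner: scene (468,122), side (432,408)
for z in (150,180,210,240): print(z,onz(a,468*k,122*k,z).round(),onz(b,432*k,408*k,z).round(),onz(c,300*k,370*k,z).round())
print("bluebox/pink decoys", onz(c,210*k,120*k,50).round(),onz(c,197*k,350*k,50).round())
E
```

```text
box foot [ 571. -113.    0.] [ 802. -108.    0.]
150 [ 588. -189.  150.] [543. -58. 150.] [570. -32. 150.]
180 [ 571. -141.  180.] [540. -80. 180.] [577. -18. 180.]
210 [555. -93. 210.] [ 536. -103.  210.] [584.  -5. 210.]
240 [538. -45. 240.] [ 533. -125.  240.] [591.   9. 240.]
bluebox/pink decoys [490. 122.  50.] [460. -59.  50.]
```

{"name": "step_arm", "arguments": {
  "targets": [
    [[0.006, -0.03, 0, 0, 0, 8.2, 60], [0.006, -0.03, 0, 0, 0, 8.2, 60], [0.005, -0.03, 0, 0, 0, 8.2, 60], [0, -0.02, 0, 0, 0, 8.2, 60], [0, 0, 0, 0, 0, 8.2, 60], [0, 0, 0, 0, 0, 8.2, 60], [0, 0, 0, 0, 0, 8.2, 60], [0, 0, 0, 0, 0, 8.3, 60]]
  ],
  "grip_force": 40
}}

```text
time_s: 0.95
eef_pos: [520.5, 37.9, 214.6]
tcp_rot: [-3.142, 0.0, 0.418]
contact_force: [0.8, 0.1, 0.2]
grip_width: 0.598
gripper_force: 0.0
```

{"name": "step_arm", "arguments": {
  "targets": [
    [[-0.021, -0.005, 0.02, 0, 0, 0, 60], [-0.0205, -0.0055, 0.02, 0, 0, 0, 60], [0, 0, 0, 0, 0, 0, 60], [0, 0, 0, 0, 0, 0, 60]]
  ]
}}

```text
time_s: 1.35
eef_pos: [479.0, 30.3, 175.0]
tcp_rot: [3.141, -0.0, 0.424]
contact_force: [-0.6, 0.3, 0.3]
grip_width: 0.602
gripper_force: 0.0
```

```bash
python3 - <<'E'
from h import *
import pickle
c=env.snapshot("wrist"); pickle.dump(c,open("s1.pkl","wb"))
s=env.read_state();print(s["eef_pos"],s["tcp_rot"])
cv2.imwrite("pics/w1.png",cv2.resize(c["img"],(800,600)))
h=cv2.cvtColor(c["img"],cv2.COLOR_BGR2HSV); m=cv2.inRange(h,(4,130,110),(20,255,255))
n,l,st,ce=cv2.connectedComponentsWithStats(m)
for i in range(1,n):
    if st[i,4]>15:
        ys,xs=np.nonzero(l==i); P=np.array([onz(c,u,v,110)[:2] for u,v in zip(xs,ys)])
        vx,vy,_,_=cv2.fitLine(P.astype(np.float32),cv2.DIST_L2,0,.01,.01).ravel()
        print(ce[i],st[i],P.mean(0),np.degrees(np.arctan2(vy,vx)))
print(proj(c,[478.5,30.7,110])/.64)
E
```

```text
[479.56634877  30.28642804 175.3170289 ] [ 3.14094658e+00 -1.29099896e-03  4.23931511e-01]
[166.76470588 146.5       ] [163 145   9   4  34] [496.78437941 117.10059006] -65.09249
[250.5 216. ] [249 211   4  11  44] [468.97920303  26.35283724] 24.189547
[391.29803111 320.31822211]
```

View pics/w1.png

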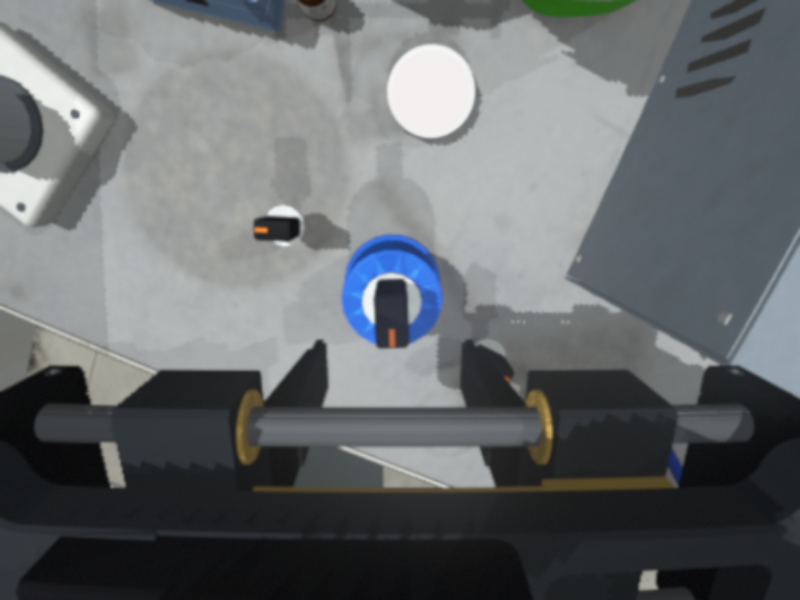

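The handle is centred between the fingers with its orange line at (392,338), and yaw matches to about 0.2°. I'm descending and gripping.

{"name": "step_arm", "arguments": {
  "targets": [
    [[0, 0, 0.03, 0, 0, 0, 60], [0, 0, 0.03, 0, 0, 0, 60], [0, 0, 0.025, 0, 0, 0, 60], [0, 0, 0.018, 0, 0, 0, 60], [0, 0, 0, 0, 0, 0, 60], [0, 0, 0, 0, 0, 0, 0], [0, 0, 0, 0, 0, 0, 0], [0, 0, 0, 0, 0, 0, 0]]
  ],
  "grip_force": 40
}}

```text
time_s: 2.2
eef_pos: [479.2, 30.3, 72.7]
tcp_rot: [3.141, -0.002, 0.424]
contact_force: [-0.5, 0.0, 0.4]
grip_width: 0.406
gripper_force: 0.0
```

{"name": "step_arm", "arguments": {
  "targets": [
    [[0, 0, 0, 0, 0, 0, 0], [0, 0, 0, 0, 0, 0, 0], [0, 0, 0, 0, 0, 0, 0]]
  ]
}}

```text
time_s: 2.5
eef_pos: [478.7, 30.3, 72.0]
tcp_rot: [3.141, -0.001, 0.424]
contact_force: [-0.4, 0.3, 4.1]
grip_width: 0.204
gripper_force: 40.0
```

{"name": "step_arm", "arguments": {
  "targets": [
    [[0, 0, -0.01, 0, 0, 0, 0], [0, 0, -0.02, 0, 0, 0, 0], [0, 0, -0.03, 0, 0, 0, 0], [0, 0, -0.03, 0, 0, 0, 0], [0, 0, -0.02, 0, 0, 0, 0], [0, 0, -0.01, 0, 0, 0, 0], [0, 0, 0, 0, 0, 0, 0]]
  ]
}}

```text
time_s: 3.2
eef_pos: [478.7, 30.3, 192.7]
tcp_rot: [3.141, -0.002, 0.424]
contact_force: [0.1, 0.8, -1.4]
grip_width: 0.207
gripper_force: 40.0
```

```bash
python3 - <<'E'
from h import *
s=env.read_state();print(s["eef_pos"],s["tcp_rot"],s["contact_force"],s["grip_width"])
R=lambda y:np.array([[np.cos(y),np.sin(y)],[np.sin(y),-np.cos(y)]])
d=np.array([473.5,339.5])-s["eef_pos"][:2]; print("tool shift",R(s["tcp_rot"][2]).T@d)
E
```

```text
[478.7272166   30.29397285 192.7385797 ] [ 3.14052896e+00 -1.85410571e-03  4.24166060e-01] [ 0.11687313  0.79193932 -1.42405329] 0.20650292797105185
tool shift [ 122.49311433 -283.95620782]
```

{"name": "step_arm", "arguments": {
  "targets": [
    [[0.0085, -0.038, 0, 0, 0, 0, 0], [0.0085, -0.038, 0, 0, 0, 0, 0], [0.0085, -0.038, 0, 0, 0, 0, 0], [0.0085, -0.038, 0, 0, 0, 0, 0], [0.0085, -0.038, 0, 0, 0, 8.1, 0], [0, 0, 0, 0, 0, 8.1, 0], [0, 0, 0, 0, 0, 8.1, 0], [0, 0, 0, 0, 0, 0, 0]]
  ]
}}

```text
time_s: 4.0
eef_pos: [438.5, 220.8, 190.4]
tcp_rot: [3.141, 0.002, -0.0]
contact_force: [-0.2, -0.5, -1.1]
grip_width: 0.21
gripper_force: 40.0
```

```bash
python3 - <<'E'
from h import *
import pickle
c=env.snapshot("wrist"); pickle.dump(c,open("s2.pkl","wb"))
s=env.read_state();print(s["eef_pos"],s["tcp_rot"])
p=proj(c,[473.5,339.5,92]); print(p)
x,y=int(p[0])-50,int(p[1])-37; x=max(x,0);y=max(y,0);print(x,y)
cv2.imwrite("pics/w2.png",np.hstack([cv2.resize(c["img"],(400,300)),cv2.resize(c["img"][y:y+75,x:x+100],(400,300),interpolation=cv2.INTER_CUBIC)]))
cv2.imwrite("pics/w2c.png",cv2.resize(c["img"][y:y+75,x:x+100],(800,600),interpolation=cv2.INTER_CUBIC))
E
```

```text
[438.67480754 220.59076606 190.61579814] [3.14095743e+00 1.70561958e-03 4.41857228e-03]
[131.50587943 160.76508526]
81 123
```

View pics/w2c.png

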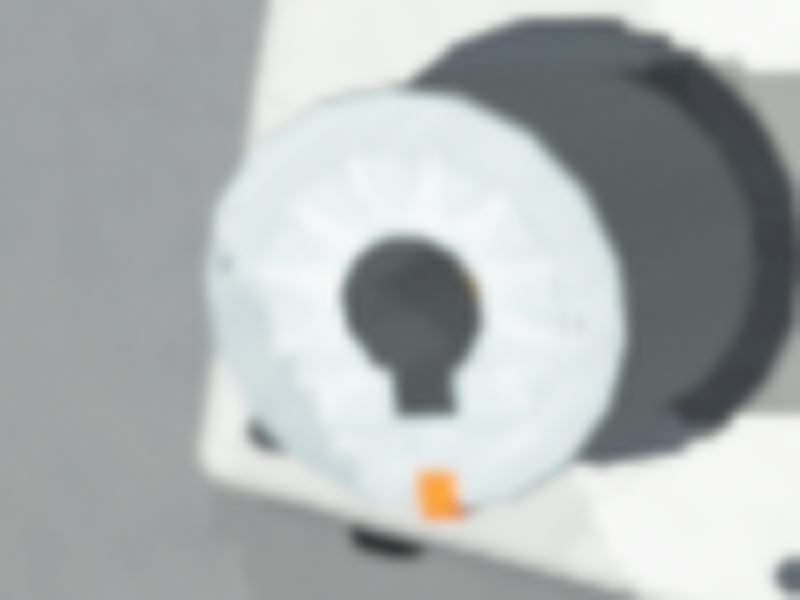

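The wrist crop shows the bore centre near (412,306), the keyway bottom at (427,411) and the orange mark at (437,495), so the keyway points towards −x.

```bash
python3 - <<'E'
from h import *
import pickle
c=pickle.load(open("s2.pkl","rb"))
f=lambda x,y: onz(c,81+x/8-.44,123+y/8-.44,92)[:2]
B=f(412,306);print("bore",B,"L/R/T",f(342,300),f(482,300),f(412,236))
for p in ((427,411),(437,495)): d=f(*p)-B; print(f(*p),np.hypot(*d),np.degrees(np.arctan2(d[1],d[0])))
g=cv2.cvtColor(c["img"],cv2.COLOR_BGR2GRAY)[123:198,81:181]
P=np.array([f(*p) for p in ((207,280),(627,320),(400,86),(215,210),(580,180),(320,100),(240,400),(612,400),(520,490))])
A=np.c_[2*P,np.ones(len(P))];s=np.linalg.lstsq(A,(P**2).sum(1),rcond=None)[0];print("rim",s[:2],np.sqrt(s[2]+s[:2]@s[:2]))
E
```

```text
bore [473.45188059 338.94472044] L/R/T [474.25487238 347.72218702] [474.14629841 330.04094686] [482.09959101 337.98532063]
[460.21073212 338.51952046] 13.247973719334427 -178.160749000055
[449.38477515 338.45185418] 24.072151569481864 -178.82681322142363
rim [473.84731809 338.50207337] 26.493749473834114
```

{"name": "step_arm", "arguments": {
  "targets": [
    [[0.009, -0.03, 0, 0, 0, 0, 0], [0.009, -0.03, 0, 0, 0, 0, 0], [0.009, -0.03, 0, 0, 0, 0, 0], [0.0075, -0.028, 0.0, 0, 0, -1.3, 0], [0, 0, 0.015, 0, 0, 0, 0], [0, 0, 0.015, 0, 0, 0, 0], [0, 0, 0, 0, 0, 0, 0], [0, 0, 0, 0, 0, 0, 0]]
  ]
}}

```text
time_s: 4.85
eef_pos: [473.6, 338.4, 161.4]
tcp_rot: [3.141, 0.001, 0.026]
contact_force: [0.6, -0.5, -2.2]
grip_width: 0.206
gripper_force: 40.0
```

```bash
python3 - <<'E'
from h import *
import pickle
a=env.snapshot("scene");b=env.snapshot("side");pickle.dump((a,b),open("s3.pkl","wb"))
s=env.read_state();print(s["eef_pos"],s["tcp_rot"],s["contact_force"])
out=[]
for q in (a,b):
    p=proj(q,[473.5,338.8,125]).astype(int); x,y=p[0]-40,p[1]-50;print(x,y,proj(q,[473.5,338.8,92]),proj(q,[473.5,338.8,142]))
    out.append(cv2.resize(q["img"][y:y+100,x:x+80],(400,500),interpolation=cv2.INTER_CUBIC))
cv2.imwrite("pics/v3.png",np.hstack(out))
E
```

```text
[473.86460204 338.56533388 162.24300826] [-3.14124889e+00 -7.86999476e-04  2.47197704e-02] [-0.15707991  0.12980409 -1.68798325]
215 171 [255.55560566 231.53944   ] [255.77106166 216.3444617 ]
188 87 [229.13246709 148.25684813] [227.86066736 131.47023059]
```

View pics/v3.png

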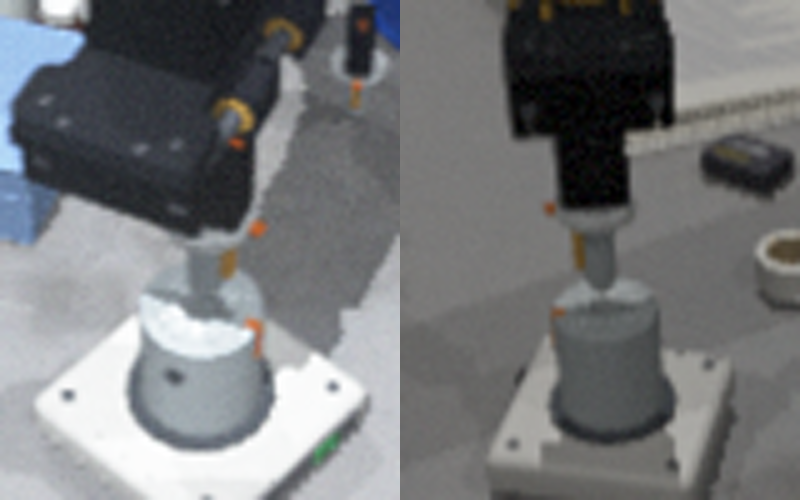

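The two views show the shaft over the bore and the orange marks lined up. I'm descending gently.

{"name": "step_arm", "arguments": {
  "targets": [
    [[0, 0, 0.005, 0, 0, 0, 0], [0, 0, 0.005, 0, 0, 0, 0], [0, 0, 0.005, 0, 0, 0, 0], [0, 0, 0.005, 0, 0, 0, 0], [0, 0, 0.003, 0, 0, 0, 0], [0, 0, 0, 0, 0, 0, 0]]
  ]
}}

```text
time_s: 5.55
eef_pos: [473.6, 338.9, 138.2]
tcp_rot: [-3.141, -0.0, 0.024]
contact_force: [2.1, 2.2, -3.1]
grip_width: 0.209
gripper_force: 40.0
```

{"name": "step_arm", "arguments": {
  "targets": [
    [[0.0003, -0.0003, 0.002, 0, 0, 0, 0], [0, 0, 0.002, 0, 0, 0, 0], [0, 0, 0.002, 0, 0, 0, 0], [0, 0, 0.002, 0, 0, 0, 0], [0, 0, 0, 0, 0, 0, 0]]
  ]
}}

```text
time_s: 6.05
eef_pos: [473.7, 339.0, 130.4]
tcp_rot: [3.141, 0.0, 0.024]
contact_force: [1.1, 0.2, -1.9]
grip_width: 0.207
gripper_force: 40.0
```

The key is in with no axial force. I'm continuing down to the spring.

{"name": "step_arm", "arguments": {
  "targets": [
    [[0.0002, 0, 0.004, 0, 0, 0, 0], [0, 0, 0.004, 0, 0, 0, 0], [0, 0, 0.004, 0, 0, 0, 0], [0, 0, 0.004, 0, 0, 0, 0], [0, 0, 0.003, 0, 0, 0, 0], [0, 0, 0.003, 0, 0, 0, 0], [0, 0, 0.002, 0, 0, 0, 0], [0, 0, 0, 0, 0, 0, 0]]
  ]
}}

```text
time_s: 6.85
eef_pos: [474.0, 339.0, 106.7]
tcp_rot: [3.142, -0.0, 0.024]
contact_force: [-2.4, -0.9, 6.6]
grip_width: 0.209
gripper_force: 40.0
```

{"name": "step_arm", "arguments": {
  "targets": [
    [[-0.0002, 0, 0.001, 0, 0, 0, 0], [0, 0, 0.001, 0, 0, 0, 0], [0, 0, 0.001, 0, 0, 0, 0], [0, 0, 0, 0, 0, 0, 0], [0, 0, 0, 0, 0, 0, 0]]
  ]
}}

```text
time_s: 7.35
eef_pos: [473.9, 339.0, 104.1]
tcp_rot: [-3.141, -0.001, 0.024]
contact_force: [-2.0, -1.2, 6.9]
grip_width: 0.208
gripper_force: 40.0
```

{"name": "step_arm", "arguments": {
  "targets": [
    [[0, 0, 0.0005, 0, 0, 0, 0], [0, 0, 0.0005, 0, 0, 0, 0], [0, 0, 0.0005, 0, 0, 0, 0], [0, 0, 0, 0, 0, 0, 0], [0, 0, 0, 0, 0, 0, 0]]
  ]
}}

```text
time_s: 7.85
eef_pos: [474.0, 339.0, 104.0]
tcp_rot: [-3.141, -0.002, 0.024]
contact_force: [-5.4, -3.7, 21.1]
grip_width: 0.21
gripper_force: 40.0
```

The force rose from 7 to 21 N at TCP z = 104, which matches the flush height. One look to confirm.

```bash
python3 - <<'E'
from h import *
out=[]
for n in ("scene","side"):
    q=env.snapshot(n);p=proj(q,[473.5,338.8,100]).astype(int);x,y=p[0]-32,p[1]-40
    out.append(cv2.resize(q["img"][y:y+80,x:x+64],(400,500),interpolation=cv2.INTER_CUBIC))
cv2.imwrite("pics/v4.png",np.hstack(out))
s=env.read_state();print(s["eef_pos"],s["tcp_rot"],s["contact_force"],s["gripper_force"])
E
```

```text
[473.95725747 339.02081811 104.05016933] [-3.14108719e+00 -1.57323747e-03  2.40435122e-02] [-4.76085201 -4.78924979 21.14625601] 40.004868507385254
```

View pics/v4.png

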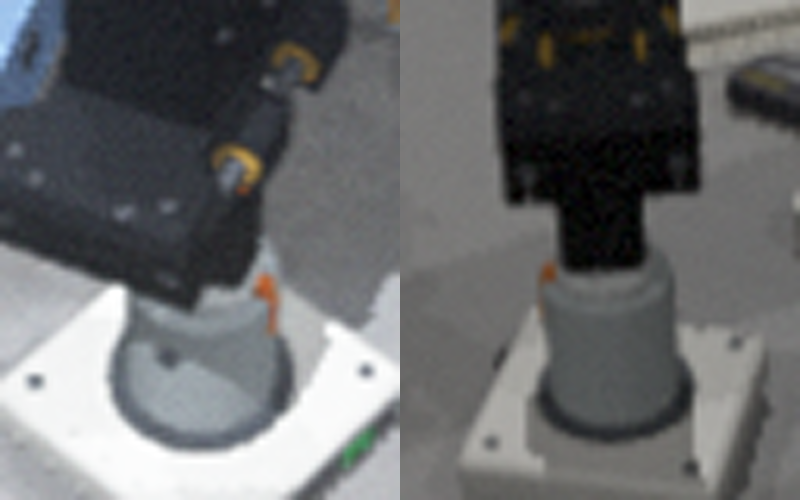

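Both views show the collar flush on the hub with the orange marks aligned, and the grip and push are steady.

```bash
python3 -c "
from cell import env
print(env.hand_in())"
```

```text
the job is handed in; nothing more can be done
None
```

The spindle is fully home in the hub with its key in the keyway and the collar flush. The arm still grips the handle at 40 N and presses down with about 21 N; I handed the job in, but the hand-in gave no verdict.

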